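# Release a rebuilt trailer coupler from the bench ball and hold it up for inspection

## Task

The rebuilt trailer coupler sits latched on the tow ball of the bench stand. By the red grip, draw its spring latch sideways all the way out, and with the latch still drawn lift the coupler straight up off the ball; finish still holding it up, roughly level and at rest about 10 cm above the ball, so that its socket can be inspected. Handle it gently: never heave at it while the latch is still in, or wrench it hard against its stop or the ball (coupler and stand must never press on each other with more than 40 N), and leave the other parts on the bench alone.

Things in the scene. Friction and masses are not known exactly. Their poses are not given: they have to be found in the camera images.
- ball_stand: Grey bench stand, bolted down: base plate 270 x 110 x 12 mm, origin at its underside below the ball. On it stand the tow ball and, 150 mm from it along +x, a fork-shaped rest with two cheeks 22 mm high, in which the tongue lies. Axes: x from the ball to the tongue rest, z up.
- ball (a point): Centre of the steel tow ball on the stand, 50 mm in diameter, 95 mm above the bench.
- coupler: The loose coupler, 0.5 to 0.75 kg with its latch. Origin: centre of its ball socket. Axes: x from the cup along the tongue, z up, y left when looking along x. A light-metal cup 75 mm across sits over the ball; behind it a neck with a spring barrel on the +y side and the red latch grip above, then a blue 40 mm square tongue stub reaching to 205 mm. Centre of mass (latch in) 5 mm or less beside the grip's axis.
- socket (a point): Centre of the coupler's ball socket (the coupler's origin and axes); as seated it coincides with ball, and the cup's top is 36 mm above it. The coupler has about 2.5 mm of play sideways on the ball before the cup bears on it.
- latch_grip (a point): Centre of the red upright latch grip (thin black rings): 26 mm along coupler x, 24 mm along y, 44 mm high, axes as the coupler. Seated, it is 55 mm behind the ball (+x), 55 mm above its centre, 150 mm above the bench. Beside it nothing is higher than 18 mm below its centre; the strap under it is 33 mm below. It belongs to a forked steel slide that grips under the ball and carries the coupler when lifted.
- latch (a joint): How far the latch is drawn (m), straight towards the coupler's -y: 0 home, locked under the ball; from 0.0245 the fork is clear of the ball and the coupler lifts off; 0.032 is the stop. A spring pulls it home with 2 N at 0 to 5 N at the stop, so it must be held; once the ball is out of the socket it slides home, the coupler shifting sideways under the grip.
- bearing_cone: Bystander, leave alone: tapered roller bearing cone, grey steel ring 66 mm across, 30 mm high; origin at the centre of its underside.
- cross_shaft_a: Bystander, leave alone: bright steel shaft lying, 21 mm thick, 105 mm long; origin at the centre of its underside.
- ratchet: Bystander, leave alone: ratchet handle lying, 215 mm long; origin at the centre of its underside.
- spider_gear_3: Bystander, leave alone: dark bevel gear, teeth up, 56 mm across, 26 mm high; origin at the centre of its underside.

How it is judged:
On the way, in this order (a step that is already met when the one before it is completed fails the run):
1. the latch is drawn clear (at least 23 mm) while the coupler still sits on the ball (value of joint latch above 0.023 m and z of socket in the frame of ball below 0.008 m), for 0.1 s.
2. the coupler is lifted clear of the ball (socket at least 45 mm above it) (z of socket in the frame of ball above 0.045 m), for 0.2 s.
At the end, for the whole second after the job is handed in: The fingers still hold the coupler (more than 3 N) at rest with its socket 60 to 160 mm above the ball centre and within 90 mm of it sideways, tilted less than 0.26 rad (15 degrees), touching the stand nowhere (z of socket in the frame of ball between 0.06 and 0.16 m and horizontal distance between socket and ball below 0.09 m and angle between socket's own z axis and vertical below 0.26 rad and contact force between the fingers and coupler above 3 N and contact force between coupler and ball_stand below 0.3 N and linear speed of coupler below 0.05 m/s); the arm keeps its last pose, push and grip.
It fails at once if the coupler and the stand press on each other with more than 40 N (contact force between coupler and ball_stand above 40 N).
It fails at once if a bystander is moved by more than 20 mm (distance of any of bearing_cone, cross_shaft_a, ratchet, spider_gear_3 from where it was at the start of the episode above 0.02 m).
It also fails if it takes over 42 s, if anything falls off the work surface, if the arm or the gripper's body presses on something with over 40 N, if the wrist force passes 120 N, or if a joint passes its speed limit or range.

## Robot

A 6-joint arm with a two-finger parallel gripper is mounted at the origin on the work surface; the furniture and walls round the work are solid. World frame = base frame: x ahead of the robot, y to its left, z up, the work surface at z = 0. Lengths are in m, angles in rad, forces in N, time in s.
With the tool pointing down it reaches from about 0.4 to 0.925 m from the base axis. Payload 12.5 kg.
Tool frame: the origin (TCP) lies midway between the tips of the shut fingers; the grasp point (between the pads) lies 19 mm behind it; z points along the fingers, x is the direction in which the jaws open and shut, and the axes are right-handed (so a half turn about z gives the same grasp; the last joint's range is limited). The gripper opens to 95 mm and grips with 3 to 60 N. Pads are 20 mm wide; open, the fingers measure 119 mm over their backs; the gripper's body (75 mm by 180 mm) begins 59 mm behind the grasp point.
Start: joints at [1.141, 0.491, 1.559, -0, 1.092, -0.106], TCP at [0.199, 0.593, 0.179] pointing down, gripper open.
Joint ranges: [-3.1, 3.1], [-0.84, 2.19], [0.05, 2.79], [-1.13, 4.28], [0.06, 2.93], [-2.69, 2.69]. Speed limits (rad/s): [2.22, 2.22, 2.79, 3.14, 3.14, 3.14].

## Interface

Orientations are given as a unit quaternion [w, x, y, z].
In Python, from rig import get_state, read_camera, calibration, finish_job, outline_of, place_of gives the robot as it stands.
- The arm moves only by the shell command python3 -m handwheel 'ROWS' [OPENING] [FORCE]. ROWS is JSON, a list that holds one entry, the list of rows, each a list of 4 numbers: the shift along the tool's x, y, z in m, then the turn about the tool's z in degrees. A call has 1 to 12 rows; each row is the pose to reach, as a shift and turn from the pose measured when the call began, along the tool's axes at that moment; what a row does not reach only later rows make up. A row lasts 1/8 s, in which the tool goes at most 62.5 mm and 10.7 degrees, less where a joint would pass 70% of its speed; a pose out of reach is approached as far as the arm can. A call with a gripper value outside its range is refused whole. OPENING is the finger opening in m, from 0 to 0.0951, set as the call begins (- or left out, the last holds). The fingers move at their own pace and stop on an object; FORCE is the grip in N (left out, the last holds). Time passes only in rows, so rows that repeat a pose let the fingers close. It gives the time, the measured TCP pose, the force and the opening at its end, in the units of the state.
- get_state(): the state, without advancing time (a new reading comes with each control period).
- read_camera(name): name is "scene" or "top" or "wrist"; returns (picture, depth): 420x560x3 uint8, red, green, blue; 420x560 float32, m along the optical axis (not along the pixel's ray), 0 where there is no reading.
- calibration(name): a dict with "vfov" (degrees; the focal length in pixels is half the picture's height over the tangent of half this angle, whatever the lens; pixels are square), "cx", "cy" (the principal point, pixels), "dist" ([k1, k2, p1, p2, k3] as OpenCV has them; the pictures are not rectified), "origin" and "orientation" of the camera in the world. Camera axes: x right, y down, z forward; pixel columns grow to the right and rows downward; lengths in m; the calibration is good to about 2 mm. A picture is of the moment at which its call begins: read the wrist's pose just before it. calibration takes no time and is no camera call; for the wrist camera it gives the pose at the moment of the call.
- finish_job(): hands the job in, once; it reports no verdict.
Trained networks look in the newest picture that a camera, given by its name, has taken for a name from the list of things; names that differ only in an ending like _2 or _b are one class to them, and where a whole thing is asked for, a point or a joint stands for the part that bears it (a point fixed in the world has none). Each returns a list of dicts, best first, with "p" (0 to 1); they miss things now and then, are a little off and sometimes report something else, mostly with a low value. They report only what shows in the picture. A call takes as long as a camera call.
- outline_of(query, camera): "pixels" (420x560 bool, what is visible of it).
- place_of(query, camera): "point" ([x, y, z] in m, in the coordinates of the camera as it stood for that picture, good to about 4 mm: a listed point, or the origin of a listed thing).
The state is a dict: "time": time; "q": joint angles; "joint_velocities": joint speeds; "effort": joint torques, N m; "eef_pos": TCP position; "orientation": TCP orientation; "contact_force": force on the tool from outside, world axes, zero at the start; "ft_torque": the same for the moment, N m; "width": opening from 0.0 (shut) to 1.0 (fully open).
Only numpy, scipy, OpenCV 4.12 (cv2) and the standard library are available. Lean on these libraries where they do the work, as an engineer would, in place of code of your own. Each camera call takes 0.05 s, during which the arm holds its last target.

## Working session

There is one attempt and no reset: what is moved stays moved. The work goes in short steps, Python scripts to look and compute and a shell command to move; the robot and the scene stay as the last step left them, time stands still between calls to the robot, and variables do not carry over. Pictures are saved under pics/ and viewed, and the job is handed in when it is done.

```bash
mkdir -p pics; ls; cat > h.py <<'E'
import numpy as np,cv2
from rig import *
from scipy.spatial.transform import Rotation as R
def rot(q): return R.from_quat([q[1],q[2],q[3],q[0]]).as_matrix()
def cam2w(c,p): return rot(c['orientation'])@np.array(p)+np.array(c['origin'])
def K(c):
    f=210/np.tan(np.radians(c['vfov'])/2); return np.array([[f,0,c['cx']],[0,f,c['cy']],[0,0,1]])
def cloud(c,d,mask):
    v,u=np.nonzero(mask&(d>0)); uv=np.stack([u,v],1).astype(np.float64)
    n=cv2.undistortPoints(uv[:,None],K(c),np.array(c['dist'],float))[:,0]
    z=d[v,u]; P=np.c_[n*z[:,None],z]
    return P@rot(c['orientation']).T+np.array(c['origin'])
def save(n,p): cv2.imwrite('pics/'+n,p[:,:,::-1])
E
python3 - <<'E'
from h import *
s=get_state(); print(s)
for n in['scene','top']:
    c=calibration(n);p,d=read_camera(n);save(n+'1.png',p); print(n,c)
    for q in['latch_grip','coupler','socket','ball_stand','ball','bearing_cone','cross_shaft_a','ratchet','spider_gear_3']:
        try:
            for r in place_of(q,n)[:2]: print(q,round(r['p'],2),cam2w(c,r['point']).round(3))
        except Exception as e: print(q,e)
E
```

```text
pics
{'time': 0.0, 'q': array([ 1.14139113e+00,  4.91541865e-01,  1.55944444e+00, -1.52672494e-05,
        1.09170313e+00, -1.05579472e-01]), 'joint_velocities': array([-0.00032911, -0.0005078 ,  0.00016832,  0.00104019,  0.00052585,
       -0.00020248]), 'effort': array([-2.12309329e-03, -6.12627983e+01, -2.58181626e+01,  6.92236936e-02,
        4.82160214e-02, -7.57633188e-05]), 'eef_pos': array([0.19872439, 0.59226741, 0.17807449]), 'orientation': array([ 2.77372727e-04,  8.11846255e-01,  5.83871010e-01, -4.73123292e-04]), 'contact_force': array([-0.08546324,  0.22662913,  0.2904752 ]), 'ft_torque': array([ 0.01067105,  0.01315339, -0.02217661]), 'width': 1.002180038011774}
scene {'vfov': 57.967114109143964, 'cx': 282.78111883349095, 'cy': 205.30745256431757, 'dist': array([0.02484747, 0.        , 0.        , 0.        , 0.        ]), 'origin': array([ 1.15871971, -0.22178593,  0.87102249]), 'orientation': array([-0.28718759,  0.73720263,  0.57218112, -0.21601928])}
latch_grip 0.97 [0.587 0.068 0.155]
coupler 0.83 [0.532 0.072 0.096]
socket 0.78 [0.529 0.071 0.096]
ball_stand 0.75
[... 319 characters left out ...]
'cx': 279.0874615447094, 'cy': 197.10727306945037, 'dist': array([0.03955155, 0.        , 0.        , 0.        , 0.        ]), 'origin': array([ 0.30447933, -0.04676179,  1.07527475]), 'orientation': array([ 0.07143865, -0.70433943,  0.70435195, -0.05187304])}
latch_grip 0.58 [0.588 0.072 0.148]
latch_grip 0.29 [0.529 0.077 0.096]
coupler 0.94 [0.53  0.079 0.094]
socket 0.85 [0.533 0.078 0.095]
socket 0.56 [ 0.374  0.295 -0.003]
ball_stand 0.6 [ 0.531  0.077 -0.001]
ball_stand 0.22 [ 0.507 -0.355 -0.001]
ball 0.8 [0.535 0.077 0.094]
bearing_cone 0.66 [ 0.419 -0.244  0.002]
cross_shaft_a 0.79 [ 0.445  0.27  -0.002]
ratchet 0.66 [ 0.51  -0.355 -0.003]
spider_gear_3 0.64 [ 0.377  0.295 -0.001]
```

View pics/scene1.png

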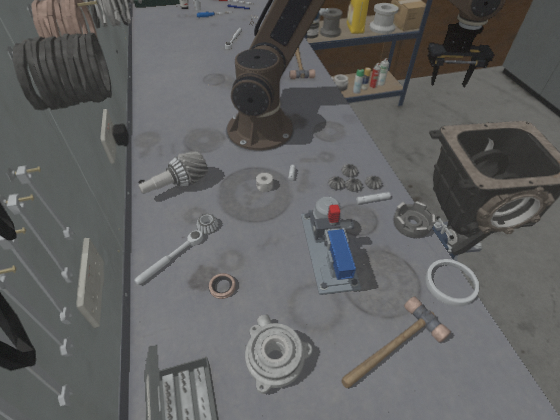

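View pics/top1.png

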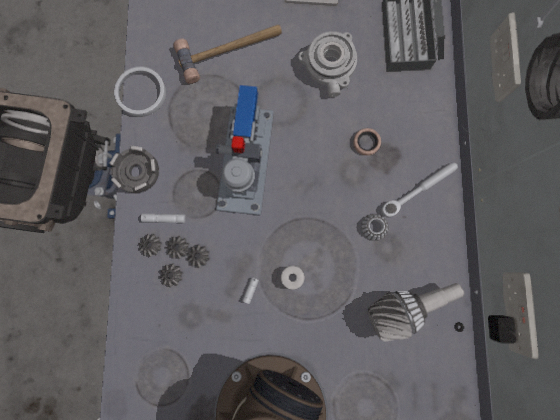

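```bash
python3 - <<'E'
from h import *
for n in['scene','top']:
    c=calibration(n);p,d=read_camera(n)
    h=cv2.cvtColor(p,cv2.COLOR_RGB2HSV).astype(int)
    P=cloud(c,d,np.ones(d.shape,bool)); 
    full=np.zeros((420,560,3)); full[d>0]=P
    box=(abs(full[...,0]-.6)<.2)&(abs(full[...,1]-.08)<.2)&(full[...,2]>.02)
    red=((h[...,0]<8)|(h[...,0]>172))&(h[...,1]>130)&(h[...,2]>60)&box
    blue=(h[...,0]>95)&(h[...,0]<130)&(h[...,1]>90)&box
    for nm,m in[('red',red),('blue',blue)]:
        Q=full[m]; print(n,nm,len(Q),np.percentile(Q,[2,50,98],axis=0).round(4).tolist())
    # blue top direction
    Q=full[blue]; zt=np.percentile(Q[:,2],90); T=Q[abs(Q[:,2]-zt)<.006]
    (cx,cy),wh,a=cv2.minAreaRect((T[:,:2]*1000).astype(np.float32)); print('blue top z',zt,cx,cy,wh,a)
    o=outline_of('latch_grip',n)
    if o:
        Q=full[o[0]['pixels']&(d>0)]; print('grip outline',o[0]['p'],np.percentile(Q,[2,50,98],axis=0).round(4).tolist())
E
```

```text
scene red 138 [[0.5785, 0.0533, 0.1359], [0.5971, 0.0639, 0.1682], [0.6018, 0.0757, 0.1733]]
scene blue 903 [[0.6214, 0.0302, 0.0859], [0.6934, 0.053, 0.1225], [0.7366, 0.0793, 0.1256]]
blue top z 0.12450451421141033 677.1165161132812 55.396575927734375 (40.119049072265625, 120.73670959472656) 83.45819091796875
grip outline 0.7 [[0.5111, 0.0193, 0.0727], [0.5911, 0.0489, 0.1163], [0.6032, 0.0767, 0.1725]]
top red 189 [[0.5703, 0.0564, 0.1104], [0.5801, 0.0683, 0.1697], [0.6162, 0.0806, 0.1738]]
top blue 955 [[0.6152, 0.0347, 0.1033], [0.6739, 0.0579, 0.1224], [0.7309, 0.0823, 0.1258]]
blue top z 0.12461017997245456 673.5113525390625 58.85491180419922 (41.44490051269531, 122.6817398071289) 83.5179672241211
grip outline 0.6 [[0.4994, 0.0235, 0.0719], [0.5724, 0.0483, 0.115], [0.5967, 0.0844, 0.1729]]
```

The scene picture shows the coupler on its stand, with the grip at (333,213), the blue tongue at (340,255) and the dark barrel at about (353,228), to the right, which is +y. The top picture agrees, with the grip at (238,143).

The description gives two grip offsets. Measurement supports the 55 mm along x / 55 mm up one, with no y offset, and rules out the 26/24/44 one. Next I work out the approach.

```bash
cat >> h.py <<'E'
TH=np.radians(-6.5)
def plan(t,th=TH):
    s=get_state();M=rot(s['orientation']);d=M.T@(np.array(t)-s['eef_pos'])
    yc=np.array([-np.sin(th),np.cos(th),0]); 
    best=[]
    for sg in(1,-1):
        w=M.T@(sg*yc); best.append(np.degrees(np.arctan2(w[1],w[0])))
    print('time',s['time'],'pos',s['eef_pos'].round(4),'F',s['contact_force'].round(2),'w',round(s['width']*95,2),'shift',d.round(4),'turn',np.round(best,2),'toolx',M[:,0].round(3),'tz',M[:,2].round(4),'q',s['q'].round(3))
E
python3 - <<'E'
from h import *
plan([.54,.068,.30]); 
E
```

```text
time 1.2 pos [0.1988 0.5925 0.1787] F [ 0.04  0.52 -0.46] w 94.71 shift [-0.3887  0.4903 -0.1214] turn [-12.05 167.95] toolx [0.318 0.948 0.   ] tz [ 0.e+00  1.e-04 -1.e+00] q [ 1.141  0.491  1.559  0.     1.092 -0.106]
```

```bash
python3 -m handwheel '[[[-0.02,0.02,-0.05,0],[-0.055,0.06,-0.09,-2],[-0.09,0.105,-0.12,-4],[-0.125,0.15,-0.12,-6],[-0.16,0.195,-0.12,-8],[-0.195,0.24,-0.12,-10],[-0.23,0.285,-0.12,-12],[-0.265,0.33,-0.12,-12],[-0.3,0.375,-0.12,-12],[-0.33,0.42,-0.12,-12],[-0.36,0.46,-0.12,-12],[-0.389,0.49,-0.12,-12]]]' 0.05
python3 - <<'E'
from h import *
plan([.587,.068,.21]); p,d=read_camera('wrist');c=calibration('wrist');save('w1.png',p)
for q in['latch_grip','socket','coupler']:
    for r in place_of(q,'wrist')[:2]: print(q,round(r['p'],2),cam2w(c,r['point']).round(4))
E
```

```text
time: 2.7
eef_pos: [0.5406, 0.0661, 0.2986]
orientation: [0.0, 0.747, 0.665, 0.0]
contact_force: [-0.1, 0.2, -0.4]
width: 0.523
time 2.7 pos [0.5406 0.0661 0.2986] F [-0.07  0.25 -0.36] w 49.65 shift [0.0072 0.0459 0.0886] turn [-9.0000e-02  1.7991e+02] toolx [0.115 0.993 0.   ] tz [ 2.e-04  1.e-04 -1.e+00] q [ 0.     0.272  1.58   0.     1.289 -1.455]
latch_grip 0.56 [0.5832 0.0638 0.1488]
socket 0.79 [0.5343 0.0709 0.0968]
socket 0.55 [0.3778 0.2953 0.0004]
coupler 0.84 [0.5267 0.0673 0.0959]
```

View pics/w1.png

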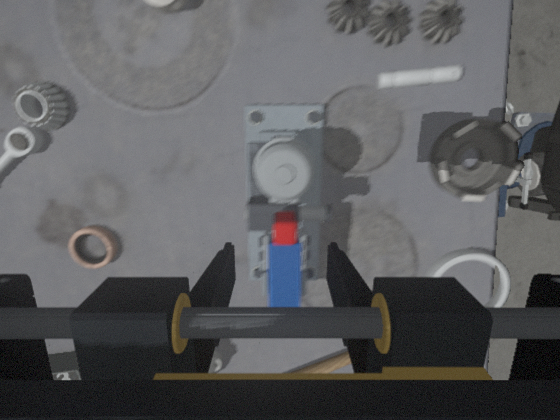

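```bash
python3 - <<'E'
from h import *
c=calibration('wrist');p,d=read_camera('wrist')
P=cloud(c,d,np.ones(d.shape,bool)); full=np.zeros((420,560,3)); full[d>0]=P
h=cv2.cvtColor(p,cv2.COLOR_RGB2HSV).astype(int)
box=(abs(full[...,0]-.6)<.2)&(abs(full[...,1]-.08)<.2)&(full[...,2]>.02)&(full[...,2]<.2)
red=((h[...,0]<8)|(h[...,0]>172))&(h[...,1]>130)&(h[...,2]>50)&box
blue=(h[...,0]>95)&(h[...,0]<130)&(h[...,1]>90)&box
g=rot(calibration('wrist')['orientation'])
ex=np.array([np.cos(TH),np.sin(TH)]);ey=np.array([-np.sin(TH),np.cos(TH)])
for nm,m in(('red',red),('blue',blue)):
    Q=full[m]; Q=Q[Q[:,2]>(.165 if nm=='red' else .118)]
    print(nm,len(Q),'z',np.percentile(Q[:,2],[5,50,95]).round(4))
    for e,l in((ex,'x'),(ey,'y')):
        t=Q[:,:2]@e; print(l,np.percentile(t,[2,50,98]).round(4),'mid',((np.percentile(t,2)+np.percentile(t,98))/2).round(4))
cup=(abs(full[...,0]-.53)<.03)&(abs(full[...,1]-.075)<.06)&(abs(full[...,2]-.131)<.004)
Q=full[cup][:,:2]; (x,y),r=cv2.minEnclosingCircle((Q*1000).astype(np.float32)); print('cup top',x,y,r,'med',np.median(Q,0))
print('cup along y',np.array([x,y])/1000@ey)
print('grip est', .0)
# neighbours height map round grip
m=(abs(full[...,0]-.587)<.05)&(abs(full[...,1]-.068)<.07)&~red
for a in np.arange(-.06,.061,.01):
    t=(full[...,:2]-np.array([.586,.068]))
    u=t@ex;v=t@ey
    k=m&(abs(v-a)<.005)&(abs(u)<.012)
    print(round(a,3),full[k][:,2].max().round(3) if k.any() else None,end='; ')
E
```

```text
red 524 z [0.168  0.1718 0.1733]
x [0.5608 0.5716 0.5843] mid 0.5726
y [0.1229 0.1339 0.1454] mid 0.1341
blue 2009 z [0.1221 0.1234 0.1246]
x [0.6064 0.6463 0.6887] mid 0.6476
y [0.1151 0.1335 0.153 ] mid 0.1341
cup top 530.5901489257812 74.528076171875 28.607446670532227 med [0.52949965 0.07464027]
cup along y 0.13411350899408658
grip est 0.0
-0.06 0.003; -0.05 0.107; -0.04 0.119; -0.03 0.119; -0.02 0.119; -0.01 0.172; 0.0 0.171; 0.01 0.172; 0.02 0.118; 0.03 0.109; 0.04 0.109; 0.05 0.111; 0.06 0.11;
```

```bash
python3 - <<'E'
from h import *
plan([.5849,.0674,.135])
E
```

```text
time 2.95 pos [0.5393 0.0682 0.2986] F [-0.86  0.73 -0.24] w 49.84 shift [0.0044 0.0454 0.1636] turn [-7.0000e-02  1.7993e+02] toolx [0.114 0.993 0.   ] tz [-2.e-04  3.e-04 -1.e+00] q [ 0.004  0.271  1.582  0.     1.289 -1.452]
```

```bash
python3 -m handwheel '[[[0.002,0.02,0,0],[0.0045,0.0455,0.02,0],[0.0045,0.0455,0.05,0],[0.0045,0.0455,0.08,0],[0.0045,0.0455,0.105,0],[0.0045,0.0455,0.12,0],[0.0045,0.0455,0.12,0],[0.0045,0.0455,0.12,0]]]' 0.05
python3 - <<'E'
from h import *
plan([.5849,.0674,.135]); p,d=read_camera('wrist');save('w2.png',p);p,d=read_camera('scene');save('s2.png',cv2.resize(p[130:330,220:460],(720,600)))
E
```

```text
time: 3.95
eef_pos: [0.5854, 0.0678, 0.1796]
orientation: [0.0, 0.746, 0.666, 0.001]
contact_force: [-0.4, 0.3, -0.2]
width: 0.527
time 3.95 pos [0.5854 0.0678 0.1796] F [-0.44  0.29 -0.23] w 50.02 shift [-0.0005 -0.0005  0.0446] turn [-5.0000e-02  1.7995e+02] toolx [0.114 0.993 0.   ] tz [ 1.3e-03  3.0e-04 -1.0e+00] q [ 0.003  0.438  1.649  0.     1.053 -1.454]
```

View pics/w2.png

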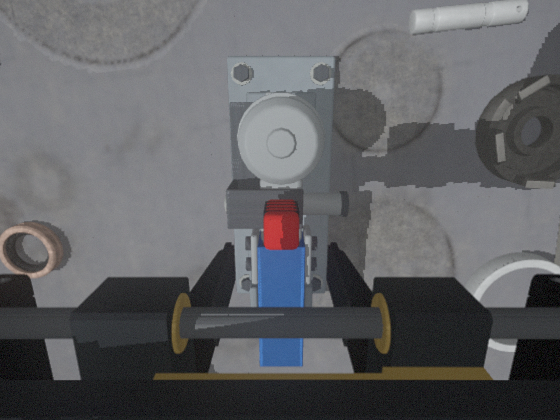

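View pics/s2.png

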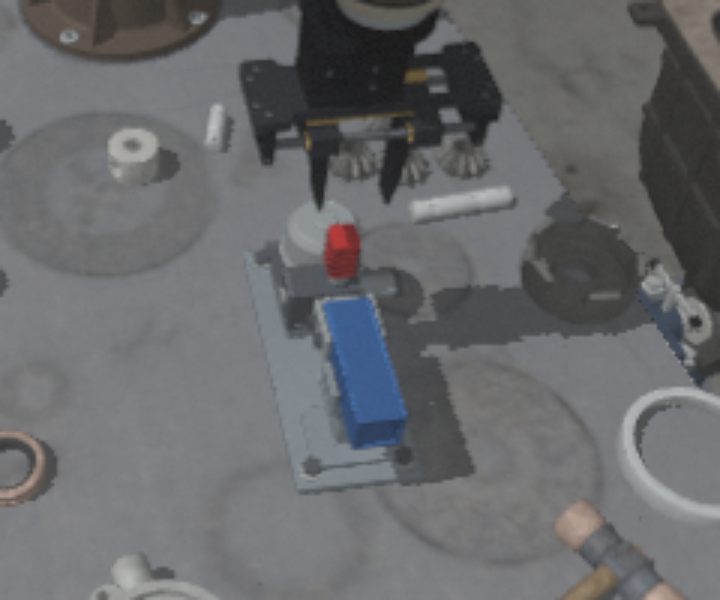

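```bash
python3 - <<'E'
from h import *
s=get_state();M=rot(s['orientation'])
def proj(c,P):
    Rm=rot(c['orientation']); q=Rm.T@(np.array(P)-np.array(c['origin']))
    o,_=cv2.projectPoints(q[None],np.zeros(3),np.zeros(3),K(c),np.array(c['dist'],float)); return o.ravel().round(1)
for n in['scene','wrist']:
    c=calibration(n)
    print(n,'tcp',proj(c,s['eef_pos']),'tips',[proj(c,s['eef_pos']+M[:,0]*a) for a in(-.025,.025)],'griptop',proj(c,[.585,.0684,.173]),'gripc',proj(c,[.585,.0684,.15]))
for n in['scene','wrist']:
    p,d=read_camera(n);c=calibration(n)
    h=cv2.cvtColor(p,cv2.COLOR_RGB2HSV).astype(int)
    P=cloud(c,d,np.ones(d.shape,bool)); full=np.zeros((420,560,3)); full[d>0]=P
    red=((h[...,0]<8)|(h[...,0]>172))&(h[...,1]>130)&(h[...,2]>40)&(abs(full[...,0]-.59)<.05)&(abs(full[...,1]-.07)<.05)
    ex=np.array([np.cos(TH),np.sin(TH)]);ey=np.array([-np.sin(TH),np.cos(TH)])
    Q=full[red];Q=Q[Q[:,2]>.167];print(n,len(Q),[np.percentile(Q[:,:2]@e,[1,99]).round(4) for e in(ex,ey)], np.argwhere(red).min(0),np.argwhere(red).max(0))
    dark=(p.max(2)<60)&(abs(full[...,0]-.585)<.08)&(abs(full[...,1]-.068)<.06)&(full[...,2]>.176)&(full[...,2]<.2)
    if dark.any(): print('finger low pts',np.percentile(full[dark],[0,50,100],axis=0).round(4).tolist())
E
```

```text
scene tcp [335.  204.9] tips [array([325. , 205.9]), array([344.8, 203.9])] griptop [334.9 206.5] gripc [333.9 212.6]
wrist tcp [280.3 237.6] tips [array([241.5, 237.6]), array([319.1, 237.5])] griptop [281.5 233.3] gripc [281.3 222. ]
scene 72 [array([0.5663, 0.5905]), array([0.1203, 0.1423])] [205 329] [221 339]
wrist 1237 [array([0.5608, 0.5848]), array([0.1224, 0.1452])] [200 264] [249 299]
```

```bash
python3 - <<'E'
from h import *
for n,sl in(('wrist',(slice(180,300),slice(200,360))),('scene',(slice(160,240),slice(290,397)))):
    p,d=read_camera(n);c=calibration(n)
    save(n+'z3.png',cv2.resize(p[sl],(800,600),interpolation=cv2.INTER_NEAREST))
    P=cloud(c,d,np.ones(d.shape,bool)); full=np.zeros((420,560,3)); full[d>0]=P
    np.set_printoptions(linewidth=250,precision=3,suppress=True)
    if n=='wrist':
        for v in range(240,290,6):
            print(v,[ (u,full[v,u].round(3).tolist()) for u in (228,232,222,330,334)])
    else:
        for v in range(188,206,2): print(v,[(u,full[v,u].round(3).tolist()) for u in(325,327,329,347,349,351)])
E
```

```text
240 [(228, [0.651, -0.004, 0.0]), (232, [0.652, 0.001, -0.0]), (222, [0.65, -0.011, -0.0]), (330, [0.665, 0.118, 0.001]), (334, [0.665, 0.123, 0.001])]
246 [(228, [0.57, 0.042, 0.221]), (232, [0.572, 0.043, 0.218]), (222, [0.657, -0.012, 0.001]), (330, [0.578, 0.095, 0.217]), (334, [0.577, 0.097, 0.22])]
252 [(228, [0.572, 0.042, 0.225]), (232, [0.573, 0.044, 0.222]), (222, [0.57, 0.04, 0.228]), (330, [0.578, 0.094, 0.226]), (334, [0.576, 0.095, 0.23])]
258 [(228, [0.572, 0.043, 0.233]), (232, [0.576, 0.043, 0.224]), (222, [0.57, 0.041, 0.236]), (330, [0.58, 0.093, 0.227]), (334, [0.577, 0.094, 0.233])]
264 [(228, [0.573, 0.044, 0.238]), (232, [0.58, 0.043, 0.223]), (222, [0.57, 0.042, 0.242]), (330, [0.583, 0.093, 0.228]), (334, [0.578, 0.094, 0.24])]
270 [(228, [0.576, 0.043, 0.237]), (232, [0.582, 0.043, 0.226]), (222, [0.572, 0.043, 0.246]), (330, [0.586, 0.093, 0.228]), (334, [0.581, 0.093, 0.239])]
276 [(228, [0.579, 0.043, 0.237]), (232, [0.585, 0.042, 0.226]), (222, [0.572, 0.043, 0.251]), (330, [0.589, 0.092, 0.229]), (334, [0.583, 0.093, 0.241])]
282 [(228, [0.581, 0.043, 0
[... 1233 characters left out ...]
27, [0.513, 0.077, 0.127]), (329, [0.515, 0.082, 0.128]), (347, [0.417, 0.19, -0.001]), (349, [0.418, 0.197, -0.002]), (351, [0.418, 0.204, -0.003])]
200 [(325, [0.594, 0.035, 0.215]), (327, [0.522, 0.074, 0.13]), (329, [0.521, 0.08, 0.127]), (347, [0.427, 0.186, 0.001]), (349, [0.424, 0.195, -0.004]), (351, [0.424, 0.202, -0.006])]
202 [(325, [0.529, 0.066, 0.132]), (327, [0.531, 0.07, 0.132]), (329, [0.53, 0.077, 0.13]), (347, [0.433, 0.184, -0.002]), (349, [0.438, 0.188, 0.003]), (351, [0.437, 0.196, 0.0])]
204 [(325, [0.537, 0.063, 0.132]), (327, [0.535, 0.069, 0.129]), (329, [0.537, 0.074, 0.13]), (347, [0.441, 0.181, -0.001]), (349, [0.444, 0.186, 0.001]), (351, [0.446, 0.192, 0.001])]
```

View pics/wristz3.png

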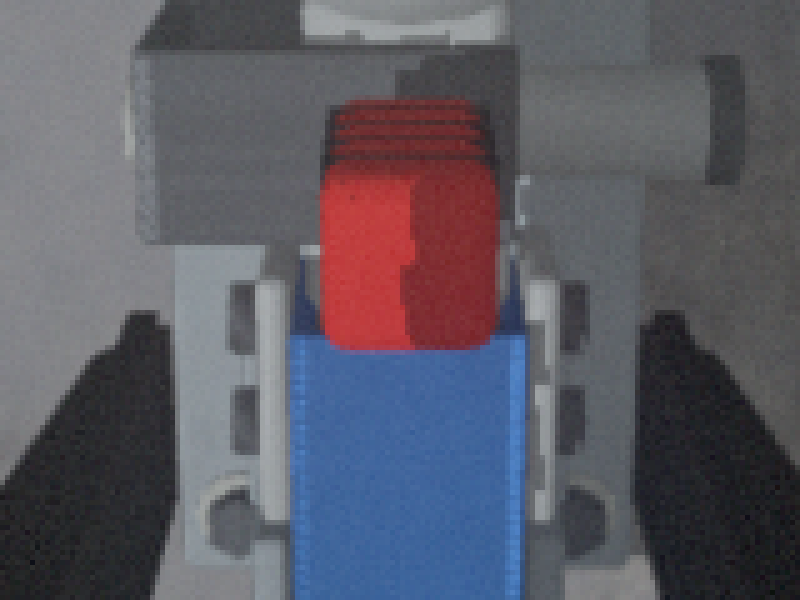

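View pics/scenez3.png

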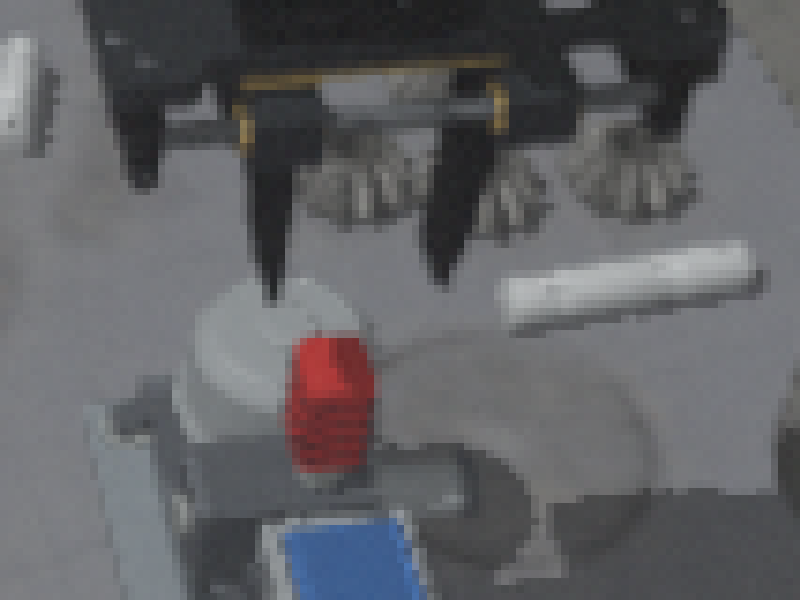

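Measured in both cameras, the fingertips are at about z = 0.215, but the reported TCP is 0.18. I'll partly close the fingers in free air and see whether the tips move down.

```bash
cat > tips.py <<'E'
from h import *
import sys
s=get_state()
for n,sl in(('wrist',(slice(180,300),slice(200,360))),('scene',(slice(160,240),slice(290,397)))):
    p,d=read_camera(n);c=calibration(n)
    save(n+sys.argv[1]+'.png',cv2.resize(p[sl],(800,600),interpolation=cv2.INTER_NEAREST))
    P=cloud(c,d,np.ones(d.shape,bool)); full=np.zeros((420,560,3)); full[d>0]=P
    t=(full-s['eef_pos'])@rot(s['orientation'])
    m=(p.max(2)<75)&(abs(t[...,1])<.02)&(abs(t[...,0])<.06)&(t[...,2]>-.07)&(t[...,2]<.004)&(d>0)&(p.max(2)-p.min(2).astype(int)<25)
    for sg in(-1,1):
        Q=t[m&(sg*t[...,0]>0)]
        if len(Q): 
            L=Q[Q[:,2]>np.percentile(Q[:,2],99)-.006]
            print(n,sg,len(Q),'lowest (tool z)',np.percentile(Q[:,2],[90,99,100]).round(4),'mean low xy',L.mean(0).round(4), 'y range',np.percentile(Q[:,1],[2,98]).round(4))
print(s['width']*95, s['eef_pos'])
E
python3 tips.py a
python3 -m handwheel '[[[0,0,0,0],[0,0,0,0],[0,0,0,0],[0,0,0,0]]]' 0.032
python3 tips.py b
```

```text
wrist -1 821 lowest (tool z) [-0.0421 -0.0374 -0.0359] mean low xy [-0.0257 -0.0055 -0.0404] y range [-0.0124  0.0087]
wrist 1 850 lowest (tool z) [-0.0414 -0.0366 -0.0355] mean low xy [ 0.0261 -0.0051 -0.0394] y range [-0.0123  0.0086]
scene -1 32 lowest (tool z) [-0.0478 -0.0397 -0.0386] mean low xy [-0.0298  0.0122 -0.0421] y range [-0.0016  0.0148]
scene 1 56 lowest (tool z) [-0.0435 -0.0392 -0.0389] mean low xy [ 0.0242  0.0074 -0.0416] y range [-0.0062  0.0144]
49.827460365354185 [0.58508277 0.06743411 0.17900623]
time: 4.85
eef_pos: [0.585, 0.0674, 0.1788]
orientation: [-0.0, 0.747, 0.665, 0.0]
contact_force: [0.3, 0.8, 0.6]
width: 0.336
wrist -1 657 lowest (tool z) [-0.0429 -0.038  -0.036 ] mean low xy [-0.0171 -0.0069 -0.0408] y range [-0.0123  0.0083]
wrist 1 671 lowest (tool z) [-0.0433 -0.0375 -0.0356] mean low xy [ 0.0177 -0.0083 -0.0406] y range [-0.0123  0.008 ]
scene -1 31 lowest (tool z) [-0.0467 -0.0424 -0.0421] mean low xy [-0.0211  0.0139 -0.0446] y range [0.0021 0.0156]
scene 1 55 lowest (tool z) [-0.0441 -0.0382 -0.0363] mean low xy [ 0.0155  0.0094 -0.0406] y range [-0.0069  0.0154]
31.93992535868646 [0.58501851 0.06744096 0.17876936]
```

```bash
cd pics; python3 -c "
import cv2,numpy as np
a=cv2.imread('wristb.png');b=cv2.imread('sceneb.png')
cv2.imwrite('b.png',np.hstack([cv2.resize(a,(400,300)),cv2.resize(b,(400,300))]))"
```

```text
(no output)
```

View pics/b.png

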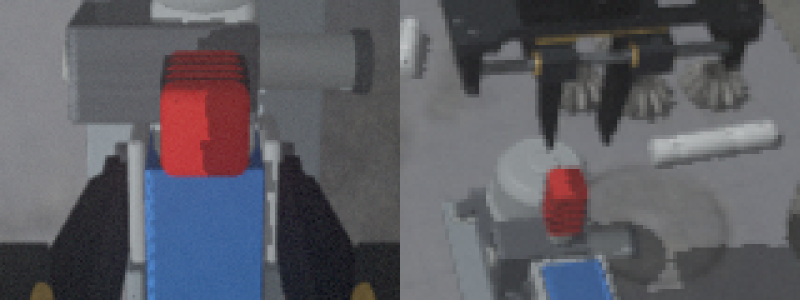

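The fingertips stay about 37 mm behind the reported TCP at either opening. I'll test this by touch: descend with the fingers open to the nominal height and close softly. If the stated TCP is right, the fingers will stop at 24 mm on the grip.

```bash
python3 -m handwheel '[[[0,0,0,0],[0,0,0.008,0],[0,0,0.018,0],[0,0,0.028,0],[0,0,0.036,0],[0,0,0.04,0],[0,0,0.04,0]]]' 0.05 5; python3 tips.py c; python3 -m handwheel '[[[0,0,0,0],[0,0,0,0],[0,0,0,0],[0,0,0,0]]]' 0.018 5;python3 tips.py d;cd pics; python3 -c "
import cv2,numpy as np
a=cv2.imread('wristd.png');b=cv2.imread('scened.png')
cv2.imwrite('d.png',np.hstack([cv2.resize(a,(400,300)),cv2.resize(b,(400,300))]))"
```

```text
time: 5.82
eef_pos: [0.585, 0.0674, 0.1385]
orientation: [-0.0, 0.746, 0.665, -0.0]
contact_force: [0.2, -0.4, -0.3]
width: 0.527
wrist -1 856 lowest (tool z) [-0.0395 -0.0012  0.0005] mean low xy [-0.0098 -0.0122 -0.001 ] y range [-0.0126  0.0085]
wrist 1 892 lowest (tool z) [-0.0392 -0.0008  0.    ] mean low xy [ 0.0114 -0.012  -0.0006] y range [-0.0124  0.009 ]
scene -1 28 lowest (tool z) [-0.0458 -0.04   -0.0392] mean low xy [-0.0291  0.012  -0.042 ] y range [0.0047 0.0147]
scene 1 50 lowest (tool z) [-0.0427 -0.0082 -0.0003] mean low xy [ 0.009   0.016  -0.0003] y range [-0.0053  0.0161]
50.07044785292586 [0.58499762 0.0674324  0.1385401 ]
time: 6.42
eef_pos: [0.5852, 0.0674, 0.139]
orientation: [0.0, 0.747, 0.665, 0.0]
contact_force: [0.1, -0.2, 0.1]
width: 0.206
wrist -1 622 lowest (tool z) [-0.0367  0.0001  0.0012] mean low xy [-0.0101 -0.0124  0.0002] y range [-0.0128  0.0052]
wrist 1 593 lowest (tool z) [-0.0367  0.      0.0011] mean low xy [ 0.0117 -0.0124  0.    ] y range [-0.0129  0.0043]
scene -1 28 lowest (tool z) [-0.042  -0.0361 -0.0354] mean low xy [-0.0142  0.0098 -0.0382] y range [0.0073 0.0148]
scene 1 50 lowest (tool z) [-0.042 -0.007  0.001] mean low xy [0.0092 0.0153 0.001 ] y range [-0.0039  0.0157]
19.545818128902678 [0.5851826  0.06742322 0.13903181]
```

View pics/d.png

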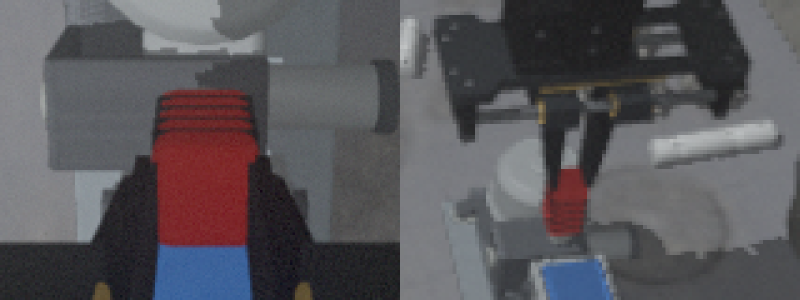

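The fingers closed past 24 mm without touching, so the visible tips are the real ones, and the reported TCP lies about 36 mm beyond them. Before going deeper I check where the gripper body and cross rod are relative to the tips.

```bash
python3 -m handwheel '[[[0,0,0,0],[0,0,-0.01,0],[0,0,-0.01,0]]]' 0.05 5; python3 - <<'E'
from h import *
s=get_state()
for n in('scene','top','wrist'):
    p,d=read_camera(n);c=calibration(n)
    P=cloud(c,d,np.ones(d.shape,bool)); full=np.zeros((420,560,3)); full[d>0]=P
    t=(full-s['eef_pos'])@rot(s['orientation'])
    m=(d>0)&(abs(t[...,1])<.1)&(abs(t[...,0])<.1)&(t[...,2]<-.036)
    for a in np.arange(-.1,.1,.01):
        k=m&(abs(t[...,0]-a)<.005)
        if k.sum()>3: print(n,'x',a.round(2),'maxz',np.percentile(t[k][:,2],[97,100]).round(3),'y at',np.median(t[k][t[k][:,2]>np.percentile(t[k][:,2],90)][:,1]).round(3))
print(s['eef_pos'],s['width']*95)
E
```

```text
time: 6.9
eef_pos: [0.5857, 0.0674, 0.1501]
orientation: [0.001, 0.746, 0.665, 0.001]
contact_force: [-0.9, -0.7, 0.2]
width: 0.45
scene x -0.09 maxz [-0.138 -0.137] y at 0.035
scene x -0.08 maxz [-0.117 -0.114] y at 0.035
scene x -0.07 maxz [-0.155 -0.125] y at 0.017
scene x -0.06 maxz [-0.155 -0.127] y at 0.014
scene x -0.05 maxz [-0.132 -0.112] y at 0.026
scene x -0.04 maxz [-0.135 -0.12 ] y at 0.029
scene x -0.03 maxz [-0.064 -0.037] y at 0.014
scene x -0.02 maxz [-0.144 -0.039] y at 0.025
scene x -0.01 maxz [-0.153 -0.127] y at 0.025
scene x -0.0 maxz [-0.148 -0.125] y at 0.026
scene x 0.01 maxz [-0.152 -0.123] y at 0.026
scene x 0.02 maxz [-0.052 -0.036] y at 0.009
scene x 0.03 maxz [-0.091 -0.045] y at 0.024
scene x 0.04 maxz [-0.136 -0.119] y at 0.025
scene x 0.05 maxz [-0.131 -0.125] y at 0.022
scene x 0.06 maxz [-0.129 -0.125] y at -0.013
scene x 0.07 maxz [-0.116 -0.112] y at 0.011
scene x 0.08 maxz [-0.123 -0.118] y at 0.036
scene x 0.09 maxz [-0.153 -0.151] y at 0.004
top x -0.09 maxz [-0.144 -0.137] y at -0.035
top x -0.08 maxz [-0.129 -0.114] y at -0.036
top x -0.07 ma
[... 737 characters left out ...]
03
wrist x -0.05 maxz [-0.124 -0.117] y at -0.035
wrist x -0.04 maxz [-0.122 -0.118] y at -0.036
wrist x -0.03 maxz [-0.063 -0.036] y at -0.012
wrist x -0.02 maxz [-0.048 -0.036] y at -0.003
wrist x -0.01 maxz [-0.127 -0.124] y at -0.03
wrist x -0.0 maxz [-0.127 -0.125] y at -0.03
wrist x 0.01 maxz [-0.127 -0.125] y at -0.03
wrist x 0.02 maxz [-0.049 -0.036] y at -0.003
wrist x 0.03 maxz [-0.062 -0.036] y at -0.012
wrist x 0.04 maxz [-0.122 -0.118] y at -0.035
wrist x 0.05 maxz [-0.124 -0.118] y at -0.035
wrist x 0.06 maxz [-0.126 -0.125] y at -0.03
wrist x 0.07 maxz [-0.114 -0.113] y at -0.011
wrist x 0.08 maxz [-0.114 -0.113] y at -0.032
[0.58567767 0.06743279 0.15007565] 42.75413300707532
```

The body is 77 mm behind the visible tips, as specified. So only the TCP reading is off, by about 36 mm along z, and I descend that much further.

```bash
python3 -m handwheel '[[[0,0,0.008,0],[0,0,0.02,0],[0,0,0.032,0],[0,0,0.041,0],[0,0,0.046,0],[0,0,0.048,0],[0,0,0.048,0]]]' 0.05 5; python3 tips.py e; cd pics; python3 -c "
import cv2,numpy as np
a=cv2.imread('wriste.png');b=cv2.imread('scenee.png')
cv2.imwrite('e.png',np.hstack([cv2.resize(a,(400,300)),cv2.resize(b,(400,300))]))"
```

```text
time: 7.92
eef_pos: [0.5853, 0.0675, 0.1012]
orientation: [0.0, 0.747, 0.665, 0.0]
contact_force: [0.0, -0.2, -0.6]
width: 0.523
wrist -1 1510 lowest (tool z) [-0.0146  0.0013  0.004 ] mean low xy [-0.0404 -0.0159  0.0001] y range [-0.0169  0.008 ]
wrist 1 1907 lowest (tool z) [-0.0074  0.0002  0.0029] mean low xy [ 0.0539 -0.0058 -0.0027] y range [-0.0165  0.0094]
scene -1 80 lowest (tool z) [-0.0129  0.0005  0.0022] mean low xy [-0.0442  0.0183  0.0006] y range [-0.012   0.0193]
scene 1 93 lowest (tool z) [-0.0062  0.0019  0.0035] mean low xy [0.0522 0.0129 0.0002] y range [-0.007   0.0198]
49.65271114343323 [0.58525618 0.06746614 0.10118871]
```

View pics/e.png

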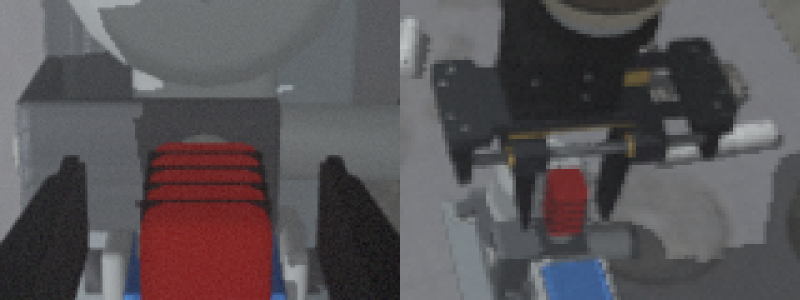

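The fingers straddle the grip and are centred on it: fingers at 88 and 320, grip from 140 to 270 in the left crop. Closing softly.

```bash
python3 -m handwheel '[[[0,0,0,0],[0,0,0,0],[0,0,0,0],[0,0,0,0],[0,0,0,0]]]' 0.01 6; python3 -m handwheel '[[[0,0,0,0],[0,0,0,0]]]' 0.01 25;  python3 -m handwheel '[[[0,0,0,0],[0,0,0,0]]]' 0.01 55; python3 tips.py f
```

```text
time: 8.65
eef_pos: [0.5854, 0.0677, 0.1014]
orientation: [0.0, 0.747, 0.665, 0.001]
contact_force: [0.1, 2.0, 0.7]
width: 0.252
time: 8.9
eef_pos: [0.5854, 0.0677, 0.1015]
orientation: [0.0, 0.747, 0.665, 0.001]
contact_force: [0.7, 1.8, 0.4]
width: 0.25
time: 9.15
eef_pos: [0.5855, 0.0677, 0.1015]
orientation: [0.0, 0.747, 0.665, 0.001]
contact_force: [0.3, 2.2, 0.5]
width: 0.25
wrist -1 1030 lowest (tool z) [-0.0133  0.002   0.0039] mean low xy [-0.0408 -0.0161 -0.0001] y range [-0.0173 -0.0065]
wrist 1 1391 lowest (tool z) [-0.0059  0.0015  0.0037] mean low xy [ 0.054  -0.0071 -0.0015] y range [-0.017   0.0066]
scene -1 79 lowest (tool z) [-0.0124 -0.0031  0.0019] mean low xy [-0.0448  0.0185 -0.0024] y range [-0.0094  0.0194]
scene 1 66 lowest (tool z) [-0.0045  0.0035  0.0038] mean low xy [0.0525 0.0085 0.0008] y range [-0.0013  0.0195]
23.762177174804453 [0.58545029 0.06773476 0.10149644]
```

View pics/wristf.png

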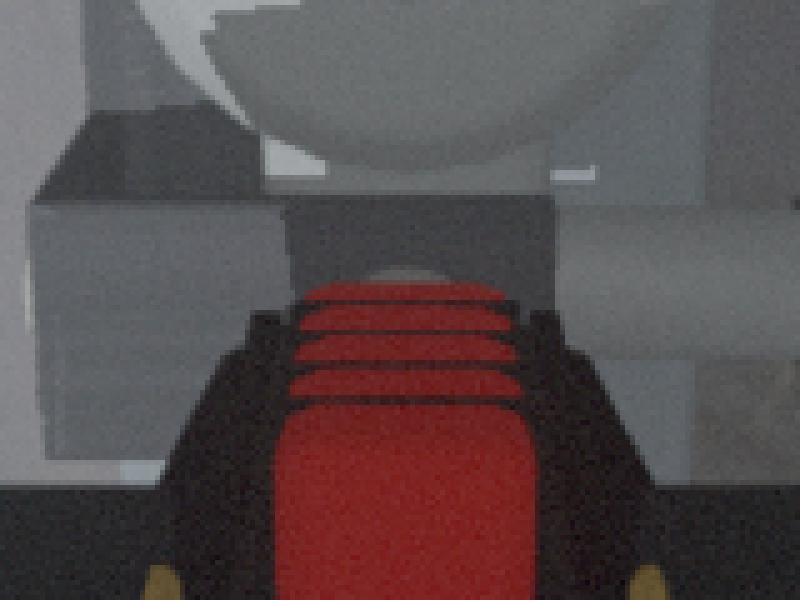

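The grip is held at a width of 23.8 mm, with about 2 N of spring preload. I draw it in stages along tool −x.

```bash
python3 -m handwheel '[[[-0.002,0,0,0],[-0.005,0,0,0],[-0.008,0,0,0],[-0.011,0,0,0],[-0.014,0,0,0],[-0.017,0,0,0],[-0.02,0,0,0],[-0.02,0,0,0]]]' 0.01 55; python3 -m handwheel '[[[-0.002,0,0,0],[-0.004,0,0,0],[-0.006,0,0,0],[-0.007,0,0,0],[-0.007,0,0,0],[-0.007,0,0,0]]]' 0.01 55; python3 - <<'E'
from h import *
s=get_state();print(s['contact_force'],s['ft_torque'])
for n in('scene','wrist','top'):
    p,d=read_camera(n);c=calibration(n);save(n+'g.png',p)
    for q in('socket','latch_grip'):
        for r in place_of(q,n)[:1]: print(n,q,round(r['p'],2),cam2w(c,r['point']).round(4))
plan([.5,.1,.1])
E
```

```text
time: 10.25
eef_pos: [0.5831, 0.0477, 0.1014]
orientation: [0.0, 0.747, 0.665, 0.001]
contact_force: [0.5, 3.8, 0.3]
width: 0.252
time: 11.0
eef_pos: [0.5823, 0.0407, 0.1014]
orientation: [0.0, 0.747, 0.665, 0.001]
contact_force: [0.1, 4.1, 0.0]
width: 0.251
[0.14389898 4.14541092 0.01613284] [ 0.91656024 -0.13574425 -0.0059938 ]
scene socket 0.91 [0.5298 0.0737 0.0936]
scene latch_grip 0.86 [0.5829 0.0413 0.1531]
wrist latch_grip 0.9 [0.5851 0.0392 0.1491]
top socket 0.61 [ 0.5089 -0.354  -0.0009]
top latch_grip 0.31 [ 0.5085 -0.3547  0.0021]
time 11.45 pos [0.5823 0.0407 0.1014] F [ 1.01  4.62 -0.6 ] w 23.87 shift [ 0.0494 -0.0885  0.0013] turn [-9.0000e-02  1.7991e+02] toolx [0.115 0.993 0.001] tz [ 1.3e-03  7.0e-04 -1.0e+00] q [-4.400e-02  5.200e-01  1.746e+00  1.000e-03  8.740e-01 -1.500e+00]
```

View pics/wristg.png

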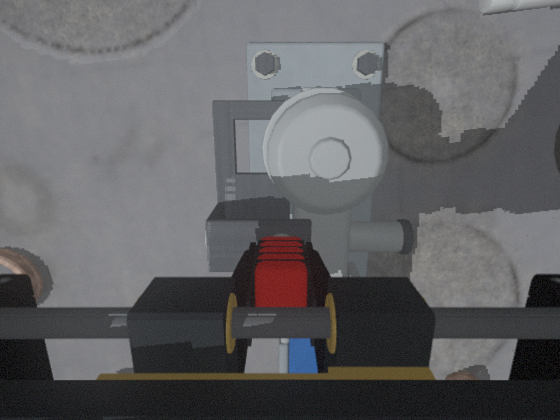

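```bash
cat > cup.py <<'E'
from h import *
s=get_state()
p,d=read_camera('wrist');c=calibration('wrist')
P=cloud(c,d,np.ones(d.shape,bool)); full=np.zeros((420,560,3)); full[d>0]=P
ex=np.array([np.cos(TH),np.sin(TH)]);ey=np.array([-np.sin(TH),np.cos(TH)])
z0=.131+(float(__import__('sys').argv[1]) if len(__import__('sys').argv)>1 else 0)
cup=(abs(full[...,0]-.53)<.04)&(abs(full[...,1]-.075)<.06)&(abs(full[...,2]-z0)<.005)
Q=full[cup]; (x,y),r=cv2.minEnclosingCircle((Q[:,:2]*1000).astype(np.float32))
h=cv2.cvtColor(p,cv2.COLOR_RGB2HSV).astype(int)
red=((h[...,0]<8)|(h[...,0]>172))&(h[...,1]>130)&(full[...,2]>z0+.036)&(abs(full[...,0]-.585)<.05)&(abs(full[...,1]-.06)<.06)
G=full[red]; gy=G[:,:2]@ey
print('cup',x,y,r,'along y',np.array([x,y])@ey,'z',np.median(Q[:,2]),'grip y',np.percentile(gy,[1,99])*1000,'mid',np.percentile(gy,[1,99]).mean()*1000)
A=np.c_[Q[:,:2],np.ones(len(Q))]; k=np.linalg.lstsq(A,Q[:,2],rcond=None)[0]; print('slope',k[:2])
print(s['eef_pos'],s['contact_force'])
E
python3 cup.py
```

```text
cup 539.8580322265625 63.17284393310547 42.90142059326172 along y 123.88042400144808 z 0.1283043013926878 grip y [ 94.81921992 180.62649066] mid 137.722855289659
slope [ 0.01177667 -0.00312378]
[0.58227419 0.04072757 0.1014075 ] [ 1.01484564  4.61774053 -0.597358  ]
```

```bash
python3 -m handwheel '[[[-0.001,0,0,0],[-0.002,0,0,0],[-0.0025,0,0,0],[-0.0025,0,0,0],[-0.0025,0,0,0]]]' 0.01 55; python3 - <<'E'
from h import *
ex=np.array([np.cos(TH),np.sin(TH)]);ey=np.array([-np.sin(TH),np.cos(TH)])
p,d=read_camera('wrist');c=calibration('wrist')
P=cloud(c,d,np.ones(d.shape,bool)); full=np.zeros((420,560,3)); full[d>0]=P
r=np.linalg.norm(full[...,:2]-[.5306,.0745],axis=2)
m=(r<.034)&(abs(full[...,2]-.131)<.003)&((full[...,:2]@ex)<.53)
Q=full[m][:,:2]; yy=Q@ey; print(len(Q),'cup y',np.percentile(yy,[1,99])*1000,np.percentile(yy,[1,99]).mean()*1000)
h=cv2.cvtColor(p,cv2.COLOR_RGB2HSV).astype(int)
red=((h[...,0]<8)|(h[...,0]>172))&(h[...,1]>130)&(full[...,2]>.166)&(full[...,2]<.178)&(abs(full[...,0]-.585)<.03)&(abs(full[...,1]-.04)<.03)
g=full[red][:,:2]@ey; print('grip y',np.percentile(g,[2,98])*1000,np.percentile(g,[2,98]).mean()*1000)
print(get_state()['contact_force'])
E
```

```text
time: 12.12
eef_pos: [0.5819, 0.0382, 0.1014]
orientation: [0.0, 0.747, 0.665, 0.001]
contact_force: [0.3, 3.9, -1.2]
width: 0.246
4546 cup y [107.1768985  157.26704571] 132.2219721045146
grip y [ 92.67887669 115.35087615] 104.014876422127
[ 0.58776823  4.65214216 -1.11676883]
```

The latch is drawn about 28 mm: the grip moved 30.1 mm and the cup 1.9 mm, with about 4.6 N on the wrist. I start a gentle lift and watch the force.

```bash
python3 -m handwheel '[[[0,0,-0.001,0],[0,0,-0.003,0],[0,0,-0.005,0],[0,0,-0.007,0],[0,0,-0.008,0],[0,0,-0.008,0]]]' 0.01 60; python3 - <<'E'
from h import *
p,d=read_camera('scene');save('si.png',cv2.resize(p[130:330,220:460],(720,600)))
p,d=read_camera('wrist');save('wi.png',p);s=get_state();print(s['contact_force'],s['ft_torque'],s['width']*95)
E
```

```text
time: 12.92
eef_pos: [0.5818, 0.0382, 0.1094]
orientation: [0.0, 0.747, 0.665, 0.001]
contact_force: [0.3, 4.2, -7.0]
width: 0.249
[ 0.46710859  3.75456067 -6.78738089] [ 0.84383533 -0.06296987 -0.03809666] 23.512293686793935
```

View pics/si.png

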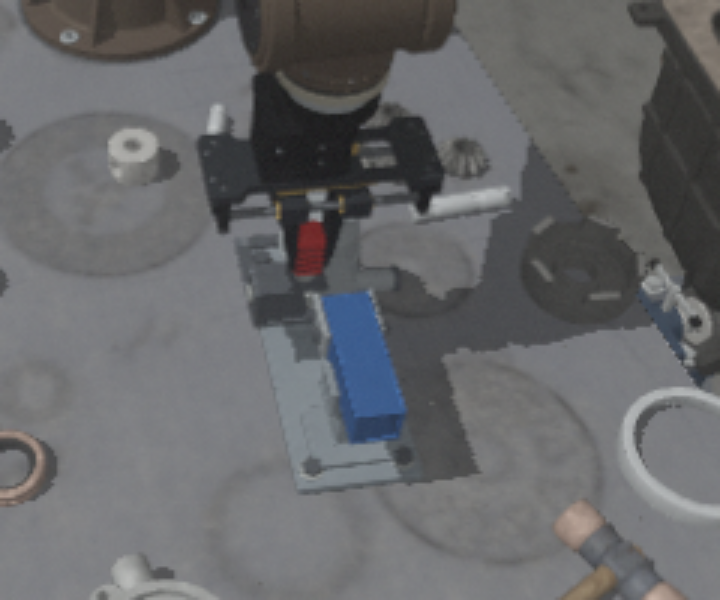

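View pics/wi.png

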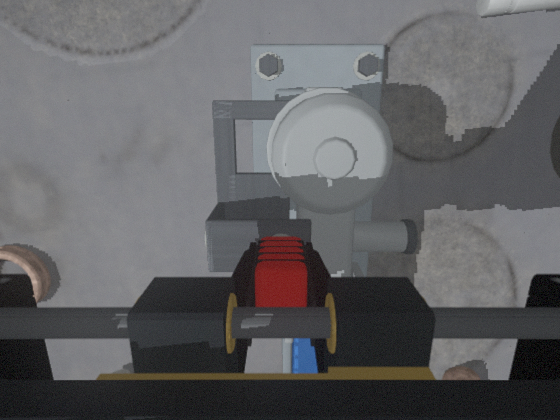

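The coupler is being carried freely, with about 6.8 N of weight on the wrist. Continuing straight up.

```bash
python3 -m handwheel '[[[0,0,-0.004,0],[0,0,-0.008,0],[0,0,-0.013,0],[0,0,-0.018,0],[0,0,-0.022,0],[0,0,-0.022,0]]]' 0.01 60; python3 -m handwheel '[[[0,0,-0.006,0],[0,0,-0.013,0],[0,0,-0.02,0],[0,0,-0.027,0],[0,0,-0.034,0],[0,0,-0.041,0],[0,0,-0.048,0],[0,0,-0.055,0],[0,0,-0.062,0],[0,0,-0.067,0],[0,0,-0.07,0],[0,0,-0.07,0]]]' 0.01 60;python3 -m handwheel '[[[0,0,0,0],[0,0,0,0],[0,0,0,0],[0,0,0,0]]]' 0.01 60; python3 - <<'E'
from h import *
s=get_state();print(s['contact_force'],s['ft_torque'],s['width']*95)
for n in('scene','wrist','top'):
    p,d=read_camera(n);c=calibration(n);save(n+'k.png',p if n!='scene' else cv2.resize(p[110:310,220:460],(720,600)))
    for q in('socket','latch_grip','coupler'):
        for r in place_of(q,n)[:1]: print(n,q,round(r['p'],2),cam2w(c,r['point']).round(4))
    P=cloud(c,d,np.ones(d.shape,bool)); full=np.zeros((420,560,3)); full[d>0]=P
    h=cv2.cvtColor(p,cv2.COLOR_RGB2HSV).astype(int)
    b=(h[...,0]>95)&(h[...,0]<130)&(h[...,1]>110)&(abs(full[...,0]-.67)<.1)&(abs(full[...,1]-.05)<.1)&(full[...,2]>.18)
    Q=full[b]
    if len(Q)>50:
        T=Q[Q[:,2]>np.percentile(Q[:,2],95)-.012]
        m0=T.mean(0); print(n,'blue top mean',m0.round(3),'normal',np.linalg.svd(T-m0,full_matrices=False)[2][2].round(3))
E
```

```text
time: 13.78
eef_pos: [0.5823, 0.0382, 0.1325]
orientation: [0.001, 0.747, 0.665, 0.001]
contact_force: [-0.1, 2.2, 4.0]
width: 0.249
time: 15.28
eef_pos: [0.5821, 0.0381, 0.2026]
orientation: [0.001, 0.747, 0.665, 0.001]
contact_force: [-0.5, -0.3, -4.7]
width: 0.253
time: 15.78
eef_pos: [0.5821, 0.0381, 0.2026]
orientation: [0.001, 0.747, 0.665, 0.001]
contact_force: [-0.9, -1.1, -5.5]
width: 0.254
[-0.94646512 -1.08503081 -5.46860134] [-0.03484427  0.01269247 -0.01530645] 24.085305309842532
scene socket 0.87 [0.527  0.0424 0.197 ]
scene latch_grip 0.9 [0.5852 0.0346 0.2553]
scene coupler 0.95 [0.5276 0.0447 0.1984]
scene blue top mean [0.679 0.024 0.224] normal [ 0.     0.033 -0.999]
wrist latch_grip 0.6 [0.5795 0.035  0.2504]
wrist coupler 0.98 [0.5229 0.0424 0.198 ]
wrist blue top mean [0.58  0.106 0.325] normal [ 0.594 -0.088  0.8  ]
```

View pics/scenek.png

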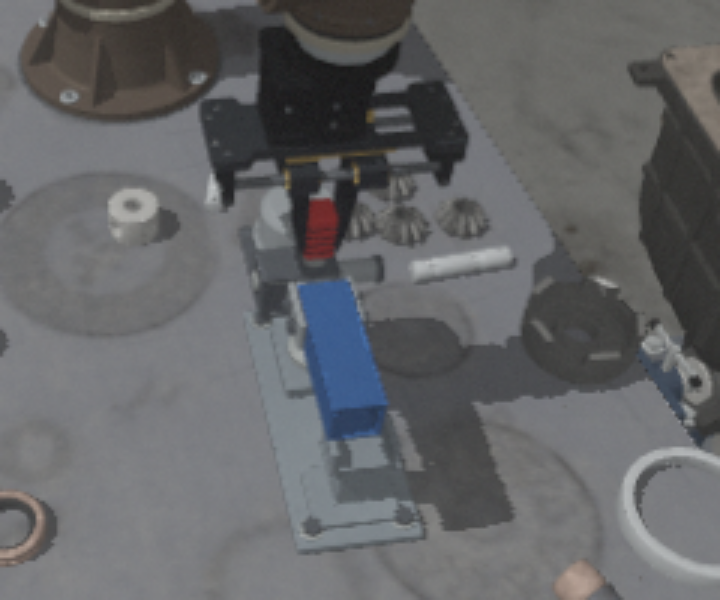

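View pics/wristk.png

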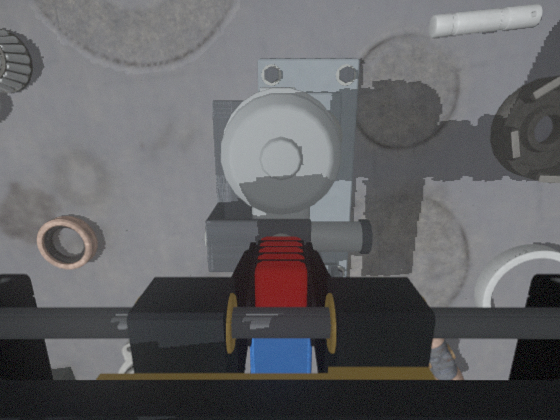

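The coupler hangs level (about 2° of tilt) with its socket about 10 cm above the ball and 32 mm to the side. It is at rest, clear of the stand, and the latch has slid home. Handing in.

```bash
python3 - <<'E'
from h import *
s=get_state();print(s['time'],s['width']*95,abs(s['joint_velocities']).max());print(finish_job())
E
```

```text
16.375 23.902474741915825 0.0021813964662642403
the job is handed in; nothing more can be done
None
```

I drew the latch by the red grip about 28 mm, lifted the coupler straight up off the ball with the latch still drawn, and handed the job in at 16.4 s. The arm is still holding the coupler up; the hand-in gives no verdict.

**Last checks:**
- **Height and position:** the socket is about 102 mm above the ball centre and about 32 mm to the side, because the latch slid home as expected once the ball was out.
- **Level and at rest:** the tongue top is tilted about 2° and joint speeds are near zero.
- **Hold:** the fingers are on the grip at a 24 mm opening, set to 60 N. The wrist carries about 5.5 N.
- **Clear of the stand:** the pictures show a gap all round.
- **Forces:** the readings stayed at about 7 N or less. I only read them between moves. One reading during the lift was +4 N upward, probably the ball leaving the socket, and I did not look into it.
- **Bystanders:** I kept clear of them and they look undisturbed in the pictures, but I did not re-measure their positions.

**What disagreed with the description:**
- **Grip position:** it gives two offsets for the grip. The cameras confirmed 55 mm along x and 55 mm up, not 26/24/44 mm.
- **Tool point:** the real fingertips sit about 36 mm behind the reported TCP. I saw this in the wrist and scene cameras and confirmed it when the fingers closed without touching at the nominal height. I corrected for it before grasping.
- **Top camera:** it misidentified the socket and grip once the gripper hid them, so I ignored those results.

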